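# Wedge the vial rack tight in the platform shaker

## Robot

A 6-joint arm with a two-finger parallel gripper is mounted at the origin on a cart in front of the work surface, level with it; the furniture and walls round the work are solid. World frame = base frame: x ahead of the robot, y to its left, z up, the work surface at z = 0. Lengths are in m, angles in rad, forces in N, time in s.
With the tool pointing down it reaches from about 0.425 to 0.95 m from the base axis. Payload 3.5 kg.
Tool frame: the origin (TCP) lies on the centre line of the jaws, within the pads' length; the fingertips stand 25 mm ahead of it and the grasp point (between the pads) lies 6 mm ahead of it (ctrl.finger_overhang is the distance from the TCP to the fingertips, in m); z points along the fingers, y is the line along which they close (so a half turn about z gives the same grasp; the last joint's range is limited). The gripper opens to 85 mm and grips with 20 to 120 N. Pads are 22 mm wide; open, the fingers measure 114 mm over their backs; the gripper's body (76 mm by 85 mm) begins 54 mm behind the grasp point. The pads swing forward as they close: fully open they stand 13 mm farther back than shut.
Start: joints at [-1.4, 0.286, 1.577, -0, 1.279, -0.15], TCP at [0.213, -0.641, 0.256] pointing down, gripper open.
Joint ranges: [-2.77, 2.77], [-0.9, 2.22], [0.21, 2.48], [-1.53, 4.67], [0.24, 2.81], [-2.84, 2.84]. Speed limits (rad/s): [2.79, 2.79, 3.14, 3.14, 3.14, 3.14].

## Interface

Orientations are given as a unit quaternion [x, y, z, w].
In Python, from plant import get_state, imaging, job, ctrl gives the robot as it stands.
- The arm moves only by the tool jog_arm, never from a script. Its argument "increments" is a list of rows, each an object of numbers: "dx", "dy", "dz": the shift along the world's x, y, z each as a share of 12 cm, from -1 to 1; "ax", "ay", "az": the turn, a rotation vector about the world's x, y, z each as a share of pi/2 rad, from -1 to 1; "gripper": the gripper command: -1 is shut, 1 is fully open, values between are in proportion. A call has 1 to 10 rows; each row is the pose to reach, as a shift and turn from the pose commanded when the call began; what a row does not reach only later rows make up. A row lasts 1/10 s, in which the tool goes at most 50 mm and 8.59 degrees, less where a joint would pass 70% of its speed; a pose out of reach is approached as far as the arm can. A call with a number of a shift or a turn outside -1 to 1 is refused whole. A call with a gripper value outside its range is refused whole. The fingers move at their own pace and stop on an object; "force" is the grip in N (left out, the last holds). Time passes only in rows, so rows that repeat a pose let the fingers close. It gives the time, the measured TCP pose, the force, the opening and the grip force at its end, in the units of the state.
- get_state(): the state, without advancing time (a new reading comes with each control period).
- imaging.read_camera(name): name is "scene" or "top"; returns a dict with "frame" (400x640x3 uint8, blue, green, red), "depth" (400x640 float32, m along the optical axis (not along the pixel's ray), 0 where there is no reading), "camera_matrix" (3x3 intrinsics, pixels), "extrinsics" (4x4, takes a point from camera to world coordinates). Camera axes: x right, y up, looking along -z (the intrinsics and any distortion apply to the point x, -y, -z); pixel columns grow to the right and rows downward; lengths in m; the calibration is good to about 2 mm. A picture is of the moment at which its call begins.
- job.sign_off(): hands the job in; it is judged then, once.
The state is a dict: "time": time; "qpos": joint angles; "dq": joint speeds; "joint_efforts": joint torques, N m; "eef_pos": TCP position; "tcp_rot": TCP orientation; "contact_force": force on the tool from outside, world axes, zero at the start; "wrist_torque": the same for the moment, N m; "opening": opening from 0.0 (shut) to 1.0 (fully open); "finger_force": force on a finger pad.
Only numpy, scipy, OpenCV 4.12 (cv2) and the standard library are available. Lean on these libraries where they do the work, as an engineer would, in place of code of your own. Each camera call takes 0.05 s, during which the arm holds its last target. There are 200 camera calls.

## Task

The blue vial rack has to be locked on the platform shaker before a run. Lift the orange wedge out of its white rest block and stand it loosely, thin end down, in the slot between the steel keeper and the rack, with its sloped face against the keeper. Then pick up the small mallet and with it tap the wedge down, firmly but not hard, until the rack is up against its end stop and the wedge is tight and goes no further; put the mallet back down on the bench. Do not drive the wedge with the fingers, keep the vials in their holes, and leave the bottle and the timer alone.

Things in the scene. Friction and masses are not known exactly. Their poses are not given: they have to be found in the camera images.
- shaker: White platform shaker, fixed, 216 x 224 mm; its aluminium platform is 66 mm above the bench. Origin: centre of its underside; z up; its front with two black knobs looks to -x. On the platform, along +x: leaning steel keeper, slot, blue rack between side rails, end stop with two black knobs. The end stop's face is at x = 60.7 to 63.3 mm, different each time and not measured.
- slot (a point): Middle of the slot's mouth, level with the top of the keeper, 126 mm above the bench; axes as the shaker's. The keeper is 60 mm high; in the shaker's frame its face is at x = -35.8 mm at platform height and leans back to x = -44.8 mm at its top. Cheeks beside it, 42 mm apart, reach to x = -36 mm. The mouth is 13 to 17 mm wide (x) at the start.
- rack: Blue plastic vial rack, a block 90 x 108 x 60 mm standing on the platform, loose, 200 to 330 g; rails let it slide along the shaker's x only. Origin: centre of its underside; z up. Its upright near face, one side of the slot, is at x = -45 mm. At the start its far face stands 1.3 to 2.7 mm short of the end stop.
- wedge: Orange wedge, 90 g, 86 mm high, 36 mm wide (y), upright in the rest's pocket at the start. Origin: centre of the tip's underside; z up. Blade 70 mm long, 10 mm thick at the tip (x = -5 to 5 mm); +x face upright (goes to the rack), -x face slopes out 0.15 mm per mm of height (to the keeper). Head 27 x 36 x 16 mm, z = 70 to 86 mm, centred at x = -5 mm: hold it across its 36 mm.
- wedge_top (a point): Centre of the flat top of the wedge's head (x = -5, z = 86 mm in its frame), to be struck. Set loosely, the wedge's tip stays 12 to 50 mm above the platform. Tapped, it sinks 8 to 20 mm as the rack slides (3 to 8 N); when the rack meets the end stop, at a depth that differs by 17 mm, force climbs about 10 N per mm. 9 to 20 N jams it for good; over 50 N endangers the glass.
- rest: White plastic block 64 x 74 x 50 mm, fixed, with a pocket 42 mm deep in which the wedge is parked. Origin: centre of its underside; its axes are those of the parked wedge.
- mallet: Small mallet, 220 g, loose, standing on a face of its head. Head 32 mm wide, 56 mm high, white plastic faces; flat wooden handle 14 mm wide (y), 22 mm high (z), level, its middle 28 mm above the face, reaching to x = -124 mm. Origin: centre of the face it stands on; z up along the head; handle to -x. Tap with the face it stands on.
- mallet_handle (a point): Point to hold the handle, close to the head: x = -34 mm, z = 28 mm in the mallet's frame. Grip firmly (60 N or more) so that the mallet does not turn in the hand.
- vial_1: Glass screw-cap vial with a dark cap, 25 mm wide, 56 mm high, standing in a hole of the rack, loose. Origin: centre of its underside, 25 mm above the rack's underside; z up.
- vial_2: Glass screw-cap vial with a dark cap, 25 mm wide, 56 mm high, standing in a hole of the rack, loose. Origin: centre of its underside, 25 mm above the rack's underside; z up.
- vial_3: Glass screw-cap vial with a dark cap, 25 mm wide, 56 mm high, standing in a hole of the rack, loose. Origin: centre of its underside, 25 mm above the rack's underside; z up.
- vial_4: Glass screw-cap vial with a dark cap, 25 mm wide, 56 mm high, standing in a hole of the rack, loose. Origin: centre of its underside, 25 mm above the rack's underside; z up.
- bottle: White plastic screw-cap bottle, 63 mm wide, 120 mm high, loose bystander. Origin: centre of its underside.
- timer: White bench timer, 36 x 64 x 58 mm, loose bystander. Origin: centre of its underside.
Things that resemble listed ones, but are neither listed nor needed, are in the scene too. Of the things shaped like the mallet, the white one is meant.

How it is judged:
On the way, in this order (a step that is already met when the one before it is completed fails the run):
1. the wedge stands by itself in the slot, thin end down and at least 8 mm below the top of the keeper, sloped face to the keeper (z of wedge in the frame of shaker between 0.064 and 0.118 m and horizontal distance between wedge and slot below 0.015 m and x of rack in the frame of wedge above 0.03 m and angle between wedge's own z axis and vertical below 0.15 rad and contact force between the fingers and wedge below 0.2 N), for 0.3 s.
2. the mallet drives the wedge tight against the rack (contact force between mallet and wedge above 3 N and contact force between wedge and rack above 6 N).
At the end, for the whole second after the job is handed in: The wedge stands upright in the slot and by itself presses on the rack with more than 6 N, so the rack is tight against its end stop; the mallet rests on the bench; the vials stand in their holes (contact force between wedge and rack above 6 N and z of wedge in the frame of shaker between 0.064 and 0.1 m and horizontal distance between wedge and slot below 0.015 m and x of rack in the frame of wedge above 0.03 m and angle between wedge's own z axis and vertical below 0.08 rad and height (world z) of mallet below 0.03 m and linear speed of mallet below 0.02 m/s and z of each of vial_1, vial_2, vial_3, vial_4 in the frame of rack below 0.04 m and angle between each of vial_1, vial_2, vial_3, vial_4's own z axis and vertical below 0.25 rad); the robot touches nothing.
It fails at once if the mallet hits or presses the wedge with more than 50 N (contact force between mallet and wedge above 50 N).
It fails at once if the wedge is forced tight with the fingers instead of the mallet (over 15 N on the rack while the fingers touch the wedge in the slot) (contact force between the fingers and wedge above 1 N and contact force between wedge and rack above 15 N and z of wedge in the frame of shaker below 0.118 m and horizontal distance between wedge and slot below 0.015 m).
It fails at once if a vial leaves its hole (z of any of vial_1, vial_2, vial_3, vial_4 in the frame of rack above 0.055 m).
It fails at once if the bottle or the timer is moved more than 30 mm or tipped (distance of any of bottle, timer from where it was at the start of the episode above 0.03 m or angle between any of bottle, timer's own z axis and vertical above 0.4 rad).
It also fails if it takes over 61 s, if anything falls off the work surface, if the arm or the gripper's body presses on something with over 40 N, if the wrist force passes 120 N, or if a joint passes its speed limit or range.

## Working session

There is one attempt and no reset: what is moved stays moved. The work goes in short steps, Python scripts to look and compute and a tool call to move; the robot and the scene stay as the last step left them, time stands still between calls to the robot, and variables do not carry over. Pictures are saved under pics/ and viewed, at most 10 in all, crops included, and the job is handed in when it is done.

Besides the shell and the picture viewer there is one more tool, called after "Call:" as name(argument=value, ...) on one line, values as JSON. jog_arm: Moves the arm, as the interface text tells. Shift numbers are shares of 12 cm and turn numbers shares of pi/2 rad, none past 1 either way. Its arguments: {"type":"object","properties":{"increments":{"type":"array"},"force":{"type":"number"}},"required":["increments"]}

```bash
mkdir -p pics; ls
python3 - <<'E'
from plant import get_state, imaging, job, ctrl
import cv2,numpy as np
for n in("scene","top"):
    r=imaging.read_camera(n); cv2.imwrite(f"pics/{n}0.png",r["frame"]); np.savez(f"{n}0.npz",**r)
    print(n,r["camera_matrix"].round(1).tolist(),r["extrinsics"].round(4).tolist(),[k for k in r])
s=get_state();print({k:np.round(v,3).tolist() for k,v in s.items()})
E
```

```text
pics
scene [[439.3, 0.0, 320.1], [0.0, 439.3, 200.5], [0.0, 0.0, 1.0]] [[0.8738, 0.3454, -0.3423, 0.1366], [-0.4863, 0.6309, -0.6046, -0.7296], [0.0072, 0.6947, 0.7192, 0.9454], [0.0, 0.0, 0.0, 1.0]] ['frame', 'depth', 'camera_matrix', 'extrinsics']
top [[512.2, 0.0, 321.3], [0.0, 512.2, 202.0], [0.0, 0.0, 1.0]] [[-0.0191, 0.9847, -0.1732, 0.2838], [-0.9998, -0.0183, 0.0064, 0.0121], [0.0031, 0.1732, 0.9849, 1.4782], [0.0, 0.0, 0.0, 1.0]] ['frame', 'depth', 'camera_matrix', 'extrinsics']
{'time': 0.1, 'qpos': [-1.4, 0.287, 1.578, -0.0, 1.279, -0.15], 'dq': [0.0, -0.002, -0.003, 0.001, 0.0, -0.0], 'joint_efforts': [0.001, -40.73, -29.37, -0.0, 0.003, 0.0], 'eef_pos': [0.213, -0.64, 0.255], 'tcp_rot': [0.987, 0.16, -0.0, -0.001], 'contact_force': [-0.108, -0.461, 0.522], 'wrist_torque': [-0.005, 0.014, -0.004], 'finger_force': 0.0, 'opening': 0.996}
```

View pics/scene0.png

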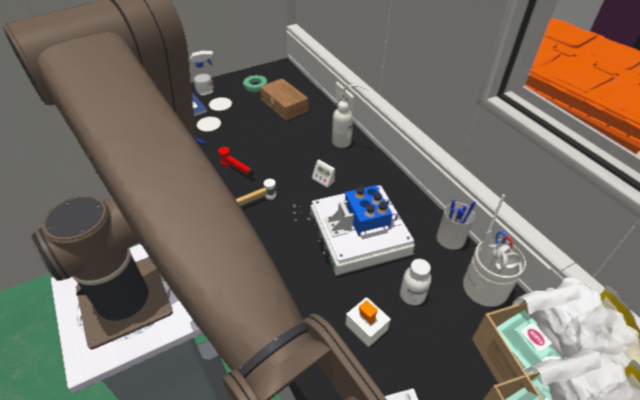

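View pics/top0.png

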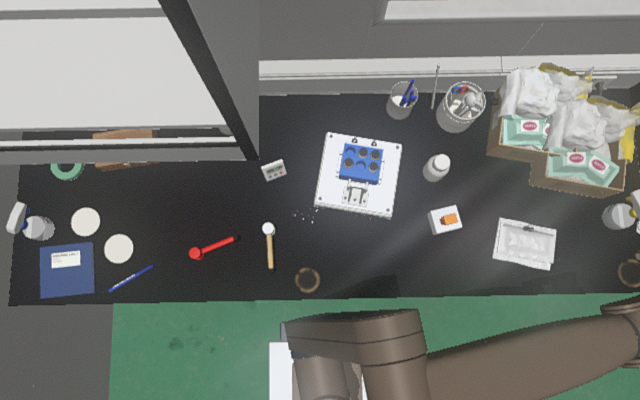

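The scene view shows the shaker near (362,225), rest and wedge near (368,318) and white mallet near (265,190). In the top view the shaker is at (358,175) with its keeper to the image bottom (-x), rest/wedge at (446,220), white mallet head at (268,229), bottle at (437,167) and timer at (273,170).

```bash
cat > h.py <<'E'
import numpy as np,cv2
def cloud(r):
    K=r["camera_matrix"];T=r["extrinsics"];d=r["depth"];v,u=np.mgrid[:400,:640]
    P=np.stack([(u-K[0,2])/K[0,0]*d,-(v-K[1,2])/K[1,1]*d,-d],-1)
    return P@T[:3,:3].T+T[:3,3]
def plane(r,uv,z):
    K=r["camera_matrix"];T=r["extrinsics"];uv=np.atleast_2d(uv).astype(float)
    d=np.stack([(uv[:,0]-K[0,2])/K[0,0],-(uv[:,1]-K[1,2])/K[1,1],-np.ones(len(uv))],-1)@T[:3,:3].T
    return T[:3,3]+d*((z-T[2,3])/d[:,2])[:,None]
def rect(xy):
    (c,s,a)=cv2.minAreaRect((xy*1000).astype(np.float32)); return np.round(c,1),np.round(s,1),round(a,1)
def biggest(m):
    n,l,st,c=cv2.connectedComponentsWithStats(m.astype(np.uint8),connectivity=8)
    return l==1+np.argmax(st[1:,4])
E
cat > m.py <<'E'
from h import *
for n,rois in (("top",dict(shaker=(300,120,420,230),rest=(415,195,475,245),mallet=(255,215,285,280))),("scene",dict(shaker=(290,170,430,280),rest=(335,285,400,350),mallet=(225,170,285,215)))):
    r=np.load(f"{n}0.npz");P=cloud(r);F=r["frame"];H=cv2.cvtColor(F,cv2.COLOR_BGR2HSV)
    h,s,v=[H[...,i] for i in range(3)]
    def roi(k):
        a,b,c,d=rois[k];m=np.zeros((400,640),bool);m[b:d,a:c]=1;return m
    W=(s<60)&(v>120)
    Z=P[...,2]
    R=roi("shaker");
    blue=biggest(R&(h>100)&(h<130)&(s>120)); print(n,"blue n",blue.sum(),"z pct",np.percentile(Z[blue],[5,50,90,97]).round(4))
    b=blue&(abs(Z-.126)<.006); print(" rack top rect",rect(P[b][:,:2]))
    m=biggest(R&W&(Z<.075)&(Z>.045)); print(" shaker top z",np.median(Z[m]).round(4),rect(P[m][:,:2]))
    hi=R&(Z>.11)&(s<60)&(v>60); print(" keeper hi",hi.sum(), rect(P[biggest(hi)][:,:2]))
    R=roi("rest"); m=biggest(R&W&(abs(Z-.05)<.006)); print(" rest z",np.median(Z[m]).round(4),rect(P[m][:,:2]))
    o=biggest(R&(h>5)&(h<22)&(s>150)); print(" wedge z",np.percentile(Z[o],[5,50,95]).round(4)); zt=np.percentile(Z[o],90); o&=abs(Z-zt)<.005; print(" wedge top",rect(P[o][:,:2]))
    R=roi("mallet"); w=biggest(R&W&(Z>.01)); t=w&(abs(Z-.056)<.007);print(" head z",np.percentile(Z[w],[5,50,95]).round(4),rect(P[t][:,:2]) if t.sum()>3 else 0, P[t].mean(0).round(4))
    k=biggest(R&(h>8)&(h<30)&(s>70)&(Z>.015)); print(" handle",np.percentile(Z[k],[5,50,95]).round(4),rect(P[k][:,:2]),P[k].mean(0).round(4))
r=np.load("top0.npz")["frame"]
a=cv2.resize(r[120:225,305:415],None,fx=5,fy=5,interpolation=cv2.INTER_CUBIC)
cv2.imwrite("pics/c1.png",a)
E
python3 m.py
```

```text
top blue n 786 z pct [0.0917 0.127  0.1309 0.1407]
 rack top rect (array([ 630.9, -105.9]), array([103.8,  89. ]), 79.1)
 shaker top z 0.067 (array([ 613.9, -104. ]), array([223.7, 215.8]), 79.0)
 keeper hi 468 (array([568.6, -95.2]), array([53.4, 20.5]), 79.8)
 rest z 0.0508 (array([ 481.8, -347.6]), array([65. , 76.8]), 11.9)
 wedge z [0.09   0.0948 0.0994]
 wedge top (array([ 473.8, -346.4]), array([20. , 30.5]), 13.1)
 head z [0.0183 0.0565 0.0634] (array([464.3, 153.4]), array([31.1, 28.3]), 1.2) [0.4646 0.1535 0.0566]
 handle [0.0308 0.039  0.0456] (array([346.2, 107.1]), array([217.6,  65.7]), 39.9) [0.3979 0.1488 0.0462]
scene blue n 1158 z pct [0.0863 0.1238 0.1282 0.1343]
 rack top rect (array([ 631. , -107.5]), array([113. ,  89.5]), 78.6)
 shaker top z 0.0661 (array([ 613.5, -105.8]), array([224.7, 214.8]), 79.4)
 keeper hi 595 (array([ 628.9, -329.7]), array([42.5, 41.6]), 11.4)
 rest z 0.0504 (array([ 481.2, -347.3]), array([65.9, 75.3]), 12.7)
 wedge z [0.0608 0.0928 0.0969]
 wedge top (array([ 474.3, -349.5]), array([25.5, 33.8]), 16.5)
 head z [0.0477 0.0557 0.0602] (array([464.7, 152.9]), array([32. , 28.9]), 80.0) [0.4645 0.1515 0.056 ]
 handle [0.0221 0.0365 0.0437] (array([ 253.6, -272. ]), array([940.4,  88.1]), 70.3) [0.395  0.1184 0.0631]
```

View pics/c1.png

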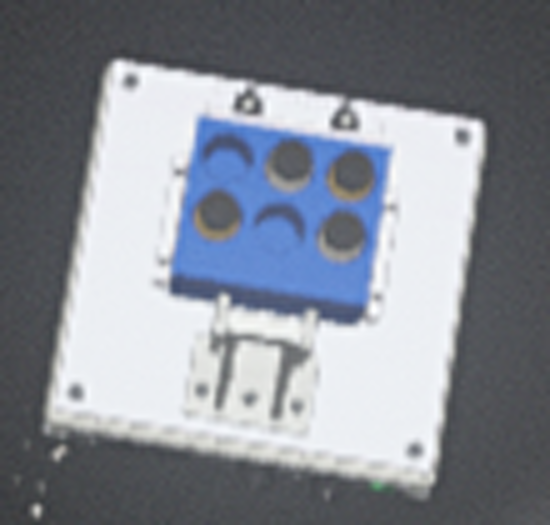

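The crop shows the keeper with its two cheeks at the image bottom (215–315, 300–400), then the slot, the blue rack with four vials at (290,165), (350,172), (218,212) and (342,232), and the end-stop knobs at the top. The shaker is therefore yawed about -10.8°, and the rest about +12.3°.

Call:
jog_arm(increments=[{"dx": 0.729,"dy": 0.811,"az": -0.068,"gripper": 1},{"dx": 0.729,"dy": 0.811,"az": -0.068,"gripper": 1},{"dx": 0.729,"dy": 0.811,"az": -0.068,"gripper": 1}], force=40)

```text
$.increments[0]: bad value
```

Call:
jog_arm(increments=[{"dx": 0.729,"dy": 0.811,"gripper": 1},{"dx": 0.729,"dy": 0.811,"gripper": 1},{"dx": 0.729,"dy": 0.811,"gripper": 1}])

```text
$.increments[0]: bad value
```

Call:
jog_arm(increments=[{"dx": 0.729,"dy": 0.811,"dz": -0.3,"gripper": 0.2},{"dx": 0.729,"dy": 0.811,"dz": -0.3,"gripper": 0.2},{"dx": 0.729,"dy": 0.811,"dz": -0.3,"gripper": 0.2},{"dx": 0.729,"dy": 0.811,"dz": -0.3,"gripper": 0.2},{"dx": 0.729,"dy": 0.811,"dz": -0.3,"gripper": 0.2},{"dx": 0.729,"dy": 0.811,"dz": -0.3,"gripper": 0.2}])

```text
$.increments[0]: bad value
```

Call:
jog_arm(increments=[{"dx": 0.729,"dy": 0.811,"dz": 0,"ax": 0,"ay": 0,"az": -0.068,"gripper": 1},{"dx": 0.729,"dy": 0.811,"dz": 0,"ax": 0,"ay": 0,"az": -0.068,"gripper": 1},{"dx": 0.729,"dy": 0.811,"dz": 0,"ax": 0,"ay": 0,"az": -0.068,"gripper": 1}], force=40)

```text
time: 0.4
eef_pos: [0.3018, -0.5407, 0.2554]
tcp_rot: [0.994, 0.107, 0.0, -0.001]
contact_force: [0.2, -0.2, 0.1]
opening: 1.0
finger_force: 0.0
```

Call:
jog_arm(increments=[{"dx": 0.724,"dy": 0.802,"dz": 0,"ax": 0,"ay": 0,"az": 0,"gripper": 1},{"dx": 0.724,"dy": 0.802,"dz": 0,"ax": 0,"ay": 0,"az": 0,"gripper": 1},{"dx": 0.724,"dy": 0.802,"dz": 0,"ax": 0,"ay": 0,"az": 0,"gripper": 1}])

```text
time: 0.7
eef_pos: [0.3889, -0.4441, 0.2557]
tcp_rot: [0.994, 0.108, 0.0, -0.001]
contact_force: [0.0, -0.3, 0.6]
opening: 1.001
finger_force: 0.0
```

Call:
jog_arm(increments=[{"dx": 0.724,"dy": 0.802,"dz": -0.6,"ax": 0,"ay": 0,"az": 0,"gripper": 1},{"dx": 0.724,"dy": 0.802,"dz": -0.6,"ax": 0,"ay": 0,"az": 0,"gripper": 1},{"dx": 0.724,"dy": 0.802,"dz": -0.6,"ax": 0,"ay": 0,"az": 0,"gripper": 1},{"dx": 0.724,"dy": 0.802,"dz": -0.6,"ax": 0,"ay": 0,"az": 0,"gripper": 1},{"dx": 0.724,"dy": 0.802,"dz": -0.6,"ax": 0,"ay": 0,"az": 0,"gripper": 1}])

```text
time: 1.2
eef_pos: [0.4742, -0.3496, 0.1831]
tcp_rot: [0.994, 0.108, -0.001, -0.001]
contact_force: [-0.4, -1.4, 0.5]
opening: 1.003
finger_force: 0.0
```

Call:
jog_arm(increments=[{"dx": 0.01,"dy": 0.01,"dz": -0.4,"ax": 0,"ay": 0,"az": 0,"gripper": 1},{"dx": 0.01,"dy": 0.01,"dz": -0.6,"ax": 0,"ay": 0,"az": 0,"gripper": 1},{"dx": 0.01,"dy": 0.01,"dz": -0.75,"ax": 0,"ay": 0,"az": 0,"gripper": 1},{"dx": 0.01,"dy": 0.01,"dz": -0.75,"ax": 0,"ay": 0,"az": 0,"gripper": 1},{"dx": 0.01,"dy": 0.01,"dz": -0.75,"ax": 0,"ay": 0,"az": 0,"gripper": -1},{"dx": 0.01,"dy": 0.01,"dz": -0.75,"ax": 0,"ay": 0,"az": 0,"gripper": -1},{"dx": 0.01,"dy": 0.01,"dz": -0.75,"ax": 0,"ay": 0,"az": 0,"gripper": -1},{"dx": 0.01,"dy": 0.01,"dz": -0.75,"ax": 0,"ay": 0,"az": 0,"gripper": -1},{"dx": 0.01,"dy": 0.01,"dz": -0.75,"ax": 0,"ay": 0,"az": 0,"gripper": -1},{"dx": 0.01,"dy": 0.01,"dz": -0.75,"ax": 0,"ay": 0,"az": 0,"gripper": -1}], force=40)

```text
time: 2.2
eef_pos: [0.4757, -0.3494, 0.0962]
tcp_rot: [0.994, 0.107, 0.0, -0.0]
contact_force: [-1.7, 2.3, 4.4]
opening: 0.418
finger_force: 40.7
```

Call:
jog_arm(increments=[{"dx": 0,"dy": 0,"dz": 0.2,"ax": 0,"ay": 0,"az": 0,"gripper": -1},{"dx": 0,"dy": 0,"dz": 0.5,"ax": 0,"ay": 0,"az": 0,"gripper": -1},{"dx": 0,"dy": 0,"dz": 0.8,"ax": 0,"ay": 0,"az": 0,"gripper": -1},{"dx": 0,"dy": 0,"dz": 1,"ax": 0,"ay": 0,"az": 0,"gripper": -1},{"dx": 0,"dy": 0,"dz": 1,"ax": 0,"ay": 0,"az": 0,"gripper": -1}])

```text
time: 2.7
eef_pos: [0.4772, -0.3513, 0.2199]
tcp_rot: [0.994, 0.107, 0.003, 0.004]
contact_force: [1.1, -0.5, -0.0]
opening: 0.414
finger_force: 41.3
```

Call:
jog_arm(increments=[{"dx": 0,"dy": 0.3,"dz": 0.2,"ax": 0,"ay": 0,"az": -0.06,"gripper": -1},{"dx": 0,"dy": 0.6,"dz": 0.4,"ax": 0,"ay": 0,"az": -0.12,"gripper": -1},{"dx": 0,"dy": 0.9,"dz": 0.4,"ax": 0,"ay": 0,"az": -0.18,"gripper": -1},{"dx": 0,"dy": 1,"dz": 0.4,"ax": 0,"ay": 0,"az": -0.257,"gripper": -1},{"dx": 0,"dy": 1,"dz": 0.4,"ax": 0,"ay": 0,"az": -0.257,"gripper": -1}])

```text
time: 3.2
eef_pos: [0.4748, -0.2275, 0.2607]
tcp_rot: [0.996, -0.093, -0.001, -0.001]
contact_force: [-0.2, -1.1, -0.6]
opening: 0.412
finger_force: 41.4
```

Run:
```python
from plant import get_state
print(get_state()["eef_pos"],get_state()["tcp_rot"],get_state()["contact_force"])
```

```text
[ 0.47476715 -0.22746841  0.26068562] [ 9.95631656e-01 -9.33606829e-02 -9.76453938e-04 -6.60236873e-04] [-0.16548949 -1.08077131 -0.62980974]
```

Call:
jog_arm(increments=[{"dx": 0.2,"dy": 0.4,"dz": 0,"ax": 0,"ay": 0,"az": 0,"gripper": -1},{"dx": 0.3,"dy": 0.7,"dz": 0,"ax": 0,"ay": 0,"az": 0,"gripper": -1},{"dx": 0.4,"dy": 1,"dz": 0,"ax": 0,"ay": 0,"az": 0,"gripper": -1},{"dx": 0.4,"dy": 1,"dz": 0,"ax": 0,"ay": 0,"az": 0,"gripper": -1},{"dx": 0.4,"dy": 1,"dz": 0,"ax": 0,"ay": 0,"az": 0,"gripper": -1}])

```text
time: 3.7
eef_pos: [0.5232, -0.1097, 0.261]
tcp_rot: [0.996, -0.093, -0.001, 0.0]
contact_force: [-0.2, -0.0, -1.0]
opening: 0.42
finger_force: 41.4
```

Run:
```python
from plant import get_state, imaging
import cv2,numpy as np
ims=[]
for n,(a,b,c,d) in (("scene",(250,120,450,300)),("top",(290,100,430,240))):
    r=imaging.read_camera(n); np.savez(f"{n}1.npz",**r)
    ims.append(cv2.resize(r["frame"][b:d,a:c],(400,int(400*(d-b)/(c-a))),interpolation=cv2.INTER_CUBIC))
h=max(i.shape[0] for i in ims)
cv2.imwrite("pics/p2.png",np.hstack([cv2.copyMakeBorder(i,0,h-i.shape[0],0,0,0) for i in ims]))
print(get_state()["eef_pos"])
```

```text
[ 0.52300402 -0.11070886  0.26144817]
```

View pics/p2.png

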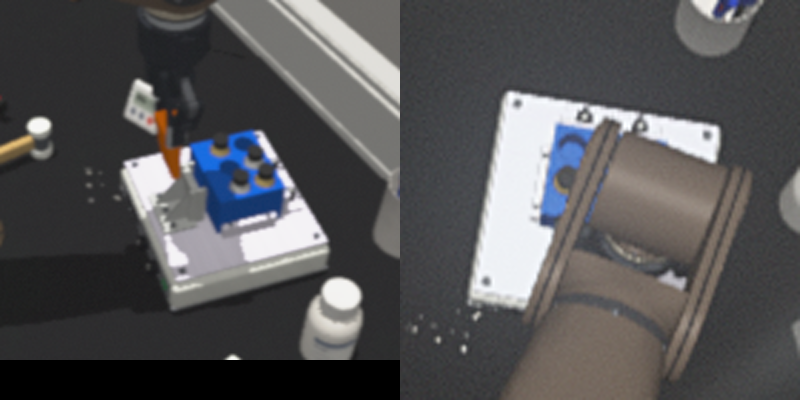

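The left (scene) half shows the wedge upright in the fingers with its tip near scene pixel (338,208), just in front of the keeper. The right (top) half shows the arm covering the slot.

Run:
```python
from h import *
r=np.load("scene1.npz");P=cloud(r);H=cv2.cvtColor(r["frame"],cv2.COLOR_BGR2HSV);h,s,v=[H[...,i] for i in range(3)]
m=np.zeros((400,640),bool);m[150:225,300:370]=1
o=biggest(m&(h>3)&(h<22)&(s>150)&(P[...,2]>.14))
a=np.deg2rad(-10.7);R=np.array([[np.cos(a),np.sin(a)],[-np.sin(a),np.cos(a)]])
Q=np.c_[P[o][:,:2]@R.T,P[o][:,2]]*1000
for z in range(165,260,8):
    k=Q[abs(Q[:,2]-z)<4]
    if len(k):print(z,len(k),k[:,:2].min(0).round(1),k[:,:2].max(0).round(1))
t=np.array([.523,-.1107])@R.T*1000;print("tcp uv",t)
R2=np.zeros((400,640),bool);R2[170:250,320:430]=1
b=biggest(R2&(h>100)&(h<130)&(s>120)); 
B=np.c_[P[b][:,:2]@R.T,P[b][:,2]]*1000; tp=B[abs(B[:,2]-125)<4]; print("rack top u,v pct",np.percentile(tp,[1,3,97,99],axis=0).round(1)[:,:2].tolist())
nf=B[(B[:,2]<118)&(B[:,2]>80)]; print("rack side",np.histogram(nf[:,0],bins=12))
g=R2&~b&(s<60)&(P[...,2]>.075)&(P[...,2]<.13);G=np.c_[P[g][:,:2]@R.T,P[g][:,2]]*1000
G=G[(G[:,0]<592)]
for z in range(80,130,6):
    k=G[abs(G[:,2]-z)<3]
    if len(k):print("keeper",z,len(k),np.percentile(k[:,:2],[3,50,97],axis=0).round(1).tolist())
```

```text
181 7 [539.2 -27.8] [543.7 -25.7]
189 7 [535.1 -29.6] [543.2 -26.2]
197 14 [532.3 -29.4] [542.7   6.7]
205 16 [530.8 -29. ] [540.1   4.3]
213 16 [530.1 -30.5] [540.1   2.6]
221 23 [528.1 -30.3] [540.4   6.1]
229 9 [527.6 -30.6] [538.4  -5. ]
245 5 [522.1 -25.3] [523.  -10.2]
253 11 [521.3 -30.3] [525.1  -3.5]
tcp uv [534.45978692 -11.67159673]
rack top u,v pct [[596.2, -42.2], [596.7, -41.7], [680.6, 63.4], [683.3, 66.0]]
rack side (array([135,  18,  24,  22,  28,  36,  32,  18,  23,  32,  38,  25]), array([595.19319365, 602.54468715, 609.89618065, 617.24767415,
       624.59916765, 631.95066115, 639.30215465, 646.65364815,
       654.00514165, 661.35663515, 668.70812865, 676.05962215,
       683.41111565]))
keeper 80 54 [[540.9, -15.9], [556.4, -5.7], [584.2, 28.2]]
keeper 86 54 [[546.0, -16.2], [564.7, -6.4], [585.6, 28.7]]
keeper 92 39 [[552.0, -15.8], [564.5, -4.6], [586.6, 29.6]]
keeper 98 40 [[555.2, -15.8], [567.5, -5.8], [585.6, 28.5]]
keeper 104 30 [[560.1, -16.8], [569.4, -5.3], [586.7, 28.4]]
keeper 110 31 [[565.0, -15.6], [571.2, -4.5], [588.1, 32.7]]
keeper 116 16 [[569.1, -16.5], [573.6, -13.4], [587.1, 33.8]]
keeper 122 38 [[567.8, -16.3], [574.6, 2.2], [586.5, 36.5]]
keeper 128 59 [[568.5, -16.0], [577.2, 9.3], [586.4, 36.3]]
```

Call:
jog_arm(increments=[{"dx": 0.2,"dy": 0.05,"dz": 0,"ax": 0,"ay": 0,"az": 0,"gripper": -1},{"dx": 0.439,"dy": 0.112,"dz": 0,"ax": 0,"ay": 0,"az": 0,"gripper": -1},{"dx": 0.439,"dy": 0.112,"dz": -0.1,"ax": 0,"ay": 0,"az": 0,"gripper": -1},{"dx": 0.439,"dy": 0.112,"dz": -0.32,"ax": 0,"ay": 0,"az": 0,"gripper": -1},{"dx": 0.439,"dy": 0.112,"dz": -0.32,"ax": 0,"ay": 0,"az": 0,"gripper": -1},{"dx": 0.439,"dy": 0.112,"dz": -0.32,"ax": 0,"ay": 0,"az": 0,"gripper": -1}])

```text
time: 4.4
eef_pos: [0.5749, -0.097, 0.2229]
tcp_rot: [0.995, -0.095, -0.001, -0.0]
contact_force: [0.1, 1.3, -0.3]
opening: 0.415
finger_force: 41.4
```

Run:
```python
from plant import get_state, imaging
from h import *
r=imaging.read_camera("scene"); np.savez("scene2.npz",**r)
f=r["frame"][140:240,300:420]
cv2.imwrite("pics/p3.png",cv2.resize(f,None,fx=6,fy=6,interpolation=cv2.INTER_CUBIC))
P=cloud(r);H=cv2.cvtColor(r["frame"],cv2.COLOR_BGR2HSV);h,s,v=[H[...,i] for i in range(3)]
m=np.zeros((400,640),bool);m[130:235,300:400]=1
o=biggest(m&(h>3)&(h<22)&(s>150)&(P[...,2]>.1))
a=np.deg2rad(-10.7);R=np.array([[np.cos(a),np.sin(a)],[-np.sin(a),np.cos(a)]])
Q=np.c_[P[o][:,:2]@R.T,P[o][:,2]]*1000
for z in range(110,230,8):
    k=Q[abs(Q[:,2]-z)<4]
    if len(k):print(z,len(k),k[:,:2].min(0).round(1),k[:,:2].max(0).round(1))
e=get_state()["eef_pos"];print(e,e[:2]@R.T*1000)
```

```text
134 1 [587.  -2.] [587.  -2.]
142 9 [583.1  -7.3] [589.8  20.1]
150 10 [581.8  -6.3] [590.4   9. ]
158 14 [580.7  -8.2] [588.9  22.6]
166 15 [579.8  -8.1] [588.9  26.7]
174 14 [578.7  -7.2] [592.1  25. ]
182 20 [576.6  -9.6] [590.1  30.2]
190 20 [575.4  -8.8] [592.1  26.5]
198 3 [575.1 -13.6] [583.8  11. ]
206 2 [570.3   8.1] [571.1  13. ]
214 15 [569.5  -8.5] [571.4  22.9]
222 52 [569.5  -5.8] [585.6  30.1]
[ 0.57567566 -0.09701607  0.22423053] [583.67891376  11.5545179 ]
```

View pics/p3.png

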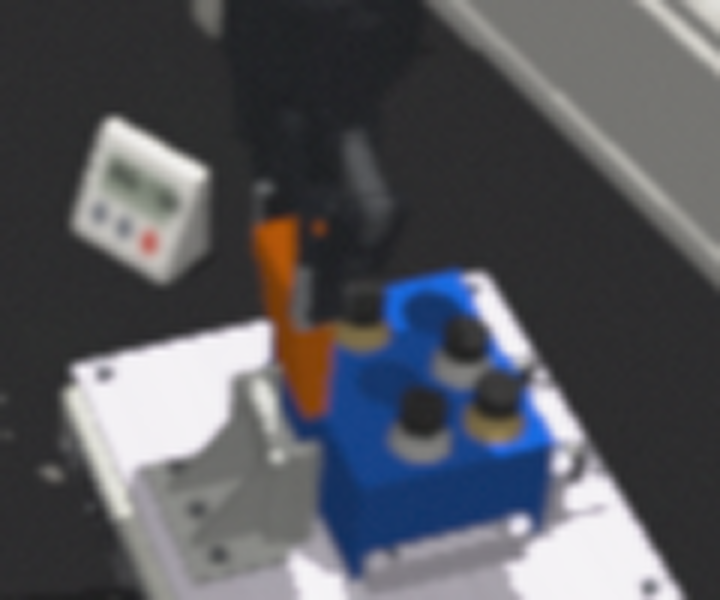

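The picture shows the wedge tip at crop (310,415), above the gap between the keeper (260,400) and the rack edge (330,420), lined up for insertion.

Call:
jog_arm(increments=[{"dx": 0,"dy": 0,"dz": -0.08,"ax": 0,"ay": 0,"az": 0,"gripper": -1},{"dx": 0,"dy": 0,"dz": -0.16,"ax": 0,"ay": 0,"az": 0,"gripper": -1},{"dx": 0,"dy": 0,"dz": -0.24,"ax": 0,"ay": 0,"az": 0,"gripper": -1},{"dx": 0,"dy": 0,"dz": -0.24,"ax": 0,"ay": 0,"az": 0,"gripper": -1},{"dx": 0,"dy": 0,"dz": -0.24,"ax": 0,"ay": 0,"az": 0,"gripper": -1}])

```text
time: 4.95
eef_pos: [0.5834, -0.0968, 0.2103]
tcp_rot: [0.995, -0.095, 0.012, 0.001]
contact_force: [-3.6, 6.5, 36.2]
opening: 0.416
finger_force: 47.2
```

Call:
jog_arm(increments=[{"dx": 0,"dy": 0,"dz": 0.28,"ax": 0,"ay": 0,"az": 0,"gripper": -1},{"dx": 0,"dy": 0,"dz": 0.28,"ax": 0,"ay": 0,"az": 0,"gripper": -1},{"dx": 0,"dy": 0,"dz": 0.28,"ax": 0,"ay": 0,"az": 0,"gripper": -1},{"dx": 0,"dy": 0,"dz": 0.28,"ax": 0,"ay": 0,"az": 0,"gripper": -1}])

```text
time: 5.35
eef_pos: [0.575, -0.0959, 0.2268]
tcp_rot: [0.995, -0.095, -0.001, -0.0]
contact_force: [-0.8, 0.5, -1.0]
opening: 0.412
finger_force: 42.6
```

```bash
cat > w.py <<'E'
from plant import get_state, imaging
from h import *
import sys
r=imaging.read_camera("scene"); np.savez("sceneW.npz",**r)
P=cloud(r);H=cv2.cvtColor(r["frame"],cv2.COLOR_BGR2HSV);h,s,v=[H[...,i] for i in range(3)]
m=np.zeros((400,640),bool);m[130:240,300:400]=1
o=biggest(m&(h>3)&(h<22)&(s>150)&(P[...,2]>.1))
a=np.deg2rad(-10.7);R=np.array([[np.cos(a),np.sin(a)],[-np.sin(a),np.cos(a)]])
Q=np.c_[P[o][:,:2]@R.T,P[o][:,2]]*1000
for z in range(110,250,8):
    k=Q[abs(Q[:,2]-z)<4]
    if len(k):print(z,len(k),k.min(0).round(1),k[:,:2].max(0).round(1))
R2=np.zeros((400,640),bool);R2[150:250,320:430]=1
b=biggest(R2&(h>100)&(h<130)&(s>120)); 
B=np.c_[P[b][:,:2]@R.T,P[b][:,2]]*1000; tp=B[abs(B[:,2]-125)<4]; print("rack top",np.percentile(tp,[1,50,99],axis=0).round(1)[:,:2].tolist())
e=get_state();print(e["eef_pos"],e["eef_pos"][:2]@R.T*1000,e["tcp_rot"],e["contact_force"].round(1) if hasattr(e["contact_force"],"round") else e["contact_force"])
if len(sys.argv)>1: cv2.imwrite(sys.argv[1],cv2.resize(r["frame"][130:240,300:420],None,fx=5,fy=5,interpolation=cv2.INTER_CUBIC))
E
python3 w.py pics/p4.png
```

```text
142 1 [582.7  -4.9 145.8] [582.7  -4.9]
150 10 [577.2  -6.3 146.8] [582.5  18.7]
158 14 [576.   -7.2 154.4] [583.7  17.4]
166 18 [575.1  -6.4 162.2] [584.3  30.4]
174 17 [573.9  -9.2 170.1] [585.9  28.7]
182 23 [574.2  -7.6 178.3] [586.3  28.3]
190 22 [572.8  -9.  186.2] [585.6  27.4]
198 15 [572.1  -7.7 194.2] [583.6  28.4]
206 8 [572.3  -2.1 202.4] [573.1  18.3]
214 6 [569.6  -5.3 214.4] [570.7  27.7]
222 19 [568.5  -5.6 218.4] [571.2  31. ]
230 49 [569.6  -6.5 226.4] [584.8  31. ]
238 1 [574.   -6.5 239.1] [574.   -6.5]
246 3 [571.5 -11.7 246.8] [574.3  -4.5]
rack top [[596.4, -43.7], [632.5, -4.4], [683.9, 65.6]]
[ 0.57487494 -0.0958419   0.2263314 ] [582.67411142  12.55960262] [ 9.95497663e-01 -9.47661869e-02 -1.89210354e-03 -4.38954600e-04] [-0.1 -0.  -0.9]
```

View pics/p4.png

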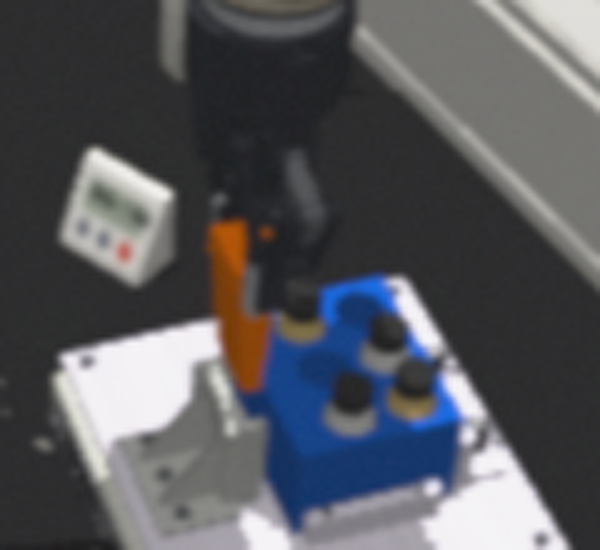

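The tip stopped on something at about 126 mm, level with the tops of the keeper, cheeks and rack. It now hangs slightly pitched towards the keeper at crop (245,388). I'll straighten the tool and probe gently.

Call:
jog_arm(increments=[{"dx": 0,"dy": 0,"dz": 0,"ax": -0.006,"ay": -0.031,"az": 0,"gripper": -1},{"dx": 0,"dy": 0,"dz": -0.05,"ax": -0.006,"ay": -0.031,"az": 0,"gripper": -1},{"dx": 0,"dy": 0,"dz": -0.1,"ax": -0.006,"ay": -0.031,"az": 0,"gripper": -1},{"dx": 0,"dy": 0,"dz": -0.1,"ax": -0.006,"ay": -0.031,"az": 0,"gripper": -1},{"dx": 0,"dy": 0,"dz": -0.1,"ax": -0.006,"ay": -0.031,"az": 0,"gripper": -1}])

```text
time: 5.9
eef_pos: [0.5758, -0.0961, 0.2158]
tcp_rot: [0.995, -0.095, 0.024, 0.002]
contact_force: [0.2, -0.7, -0.4]
opening: 0.412
finger_force: 42.5
```

```bash
python3 w.py
python3 - <<'E'
from h import *
# edges: rack near-top edge & keeper, from the unobstructed top view at z=.126, sub-pixel by column gradient
a=np.deg2rad(-10.7);R=np.array([[np.cos(a),np.sin(a)],[-np.sin(a),np.cos(a)]])
r=np.load("top0.npz");F=r["frame"].astype(float);P=cloud(r)
K=r["camera_matrix"];T=r["extrinsics"]
def prof(v):
    out=[]
    for u in np.arange(560,612,1.5):
        w=np.array([u,v])@R/1000;p=T[:3,:3].T@(np.r_[w,.126]-T[:3,3]);px=K[0,0]*p[0]/-p[2]+K[0,2];py=K[1,1]*-p[1]/-p[2]+K[1,2]
        c=cv2.getRectSubPix(r["frame"],(1,1),(px,py))[0,0];out.append((u,*c.tolist()))
    return out
A=[np.array(prof(v)) for v in (0,4,8,12,16,20,24)]
M=np.mean(A,0)
for x in M:print(x.round(0).astype(int).tolist(),end=" ")
E
```

```text
134 2 [582.6   1.1 135.9] [582.9  21.9]
142 12 [580.7  -8.8 138. ] [587.8  19.4]
150 14 [579.9  -9.2 146.5] [587.2  17.6]
158 16 [578.7  -6.5 154.4] [587.4  17. ]
166 14 [577.8  -7.7 163.4] [589.6  27.8]
174 18 [576.3  -8.7 170.6] [587.4  25.6]
182 17 [575.4  -6.7 178.1] [588.4  26.1]
190 12 [574.2  -7.6 186.2] [587.  25.]
206 13 [569.3  -7.1 202.7] [572.2  26.2]
214 39 [569.9  -6.2 211.8] [584.   29.6]
222 15 [572.5  -4.6 218. ] [581.2  29. ]
rack top [[596.2, -43.4], [637.0, -5.4], [683.1, 65.0]]
[ 0.57605055 -0.09613002  0.21631725] [583.88277826  12.49476762] [ 0.99520749 -0.09469789  0.02427087  0.00229871] [-0.6 -0.6 -0.6]
[560, 211, 213, 212] [562, 208, 209, 207] [563, 196, 196, 194] [564, 175, 175, 173] [566, 152, 150, 148] [568, 155, 154, 152] [569, 188, 189, 186] [570, 217, 218, 216] [572, 234, 235, 233] [574, 239, 241, 239] [575, 238, 240, 238] [576, 235, 237, 236] [578, 232, 233, 231] [580, 222, 220, 218] [581, 205, 199, 195] [582, 177, 163, 157] [584, 145, 122, 113] [586, 127, 99, 88] [587, 121, 91, 81] [588, 121, 92, 81] [590, 121, 93, 83] [592, 127, 95, 84] [593, 144, 104, 88] [594, 169, 116, 92] [596, 192, 128, 96] [598, 207, 138, 100] [599, 212, 141, 102] [600, 212, 142, 102] [602, 212, 141, 101] [604, 210, 140, 101] [605, 211, 140, 101] [606, 211, 140, 101] [608, 211, 140, 101] [610, 210, 140, 101] [611, 210, 140, 100]
```

Run:
```python
from h import *
a=np.deg2rad(-10.7);R=np.array([[np.cos(a),np.sin(a)],[-np.sin(a),np.cos(a)]])
# rectified slot plane z=.126 from both views, 0.2 mm... 5 px per mm
out=[]
for n in("top0","scene0"):
    r=np.load(n+".npz");K=r["camera_matrix"];T=r["extrinsics"]
    uu,vv=np.meshgrid(np.arange(550,610,.2),np.arange(45,-25,-.2))
    W=np.c_[np.c_[uu.ravel(),vv.ravel()]@R/1000,np.full(uu.size,.126)]
    p=(W-T[:3,3])@T[:3,:3]
    mx=(K[0,0]*p[:,0]/-p[:,2]+K[0,2]).reshape(uu.shape).astype(np.float32);my=(K[1,1]*-p[:,1]/-p[:,2]+K[1,2]).reshape(uu.shape).astype(np.float32)
    I=cv2.remap(r["frame"],mx,my,cv2.INTER_CUBIC)
    for k in range(0,300,50): cv2.putText(I,str(550+k//5),(k,12),0,.38,(0,0,255),1);cv2.line(I,(k,14),(k,20),(0,0,255),1)
    for k in range(25,350,50): cv2.putText(I,str(45-k//5),(0,k+4),0,.38,(0,128,255),1)
    out.append(I)
cv2.imwrite("pics/rect.png",np.hstack(out))
```

```text
(no output)
```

View pics/rect.png

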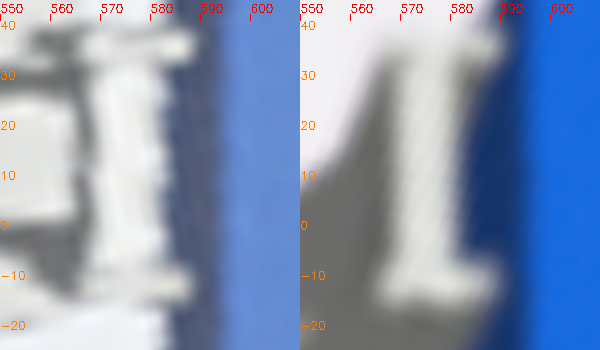

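The rectified slot plane shows the cheeks' inner edges at v = 33 and -8.8, so the slot centre is at v = 12.2. The keeper edge is at u ≈ 580 and the rack edge at u ≈ 595. The wedge sits about 2 mm too low in v, so it probably caught the -y cheek.

Call:
jog_arm(increments=[{"dx": 0.011,"dy": 0.015,"dz": 0,"ax": 0,"ay": 0,"az": 0,"gripper": -1},{"dx": 0.011,"dy": 0.015,"dz": -0.04,"ax": 0,"ay": 0,"az": 0,"gripper": -1},{"dx": 0.011,"dy": 0.015,"dz": -0.08,"ax": 0,"ay": 0,"az": 0,"gripper": -1},{"dx": 0.011,"dy": 0.015,"dz": -0.12,"ax": 0,"ay": 0,"az": 0,"gripper": -1},{"dx": 0.011,"dy": 0.015,"dz": -0.12,"ax": 0,"ay": 0,"az": 0,"gripper": -1}])

```text
time: 6.45
eef_pos: [0.5766, -0.0941, 0.2009]
tcp_rot: [0.995, -0.095, 0.024, 0.002]
contact_force: [-0.8, -0.1, -1.0]
opening: 0.415
finger_force: 42.5
```

Call:
jog_arm(increments=[{"dx": 0,"dy": 0,"dz": -0.04,"ax": 0,"ay": 0,"az": 0,"gripper": -1},{"dx": 0,"dy": 0,"dz": -0.08,"ax": 0,"ay": 0,"az": 0,"gripper": -1},{"dx": 0,"dy": 0,"dz": -0.1,"ax": 0,"ay": 0,"az": 0,"gripper": -1},{"dx": 0,"dy": 0,"dz": -0.1,"ax": 0,"ay": 0,"az": 0,"gripper": -1}])

```text
time: 6.85
eef_pos: [0.5773, -0.0943, 0.1898]
tcp_rot: [0.995, -0.095, 0.025, 0.002]
contact_force: [0.2, 0.2, -0.9]
opening: 0.412
finger_force: 42.6
```

Call:
jog_arm(increments=[{"dx": 0.005,"dy": 0,"dz": -0.03,"ax": 0,"ay": 0,"az": 0,"gripper": -1},{"dx": 0.008,"dy": 0,"dz": -0.06,"ax": 0,"ay": 0,"az": 0,"gripper": -1},{"dx": 0.008,"dy": 0,"dz": -0.06,"ax": 0,"ay": 0,"az": 0,"gripper": -1},{"dx": 0.008,"dy": 0,"dz": -0.06,"ax": 0,"ay": 0,"az": 0,"gripper": -1}])

```text
time: 7.25
eef_pos: [0.5783, -0.0943, 0.183]
tcp_rot: [0.995, -0.095, 0.025, 0.002]
contact_force: [1.1, 0.1, -1.2]
opening: 0.409
finger_force: 42.6
```

Call:
jog_arm(increments=[{"dx": 0,"dy": 0,"dz": 0,"ax": 0,"ay": 0,"az": 0,"gripper": 0.5},{"dx": 0,"dy": 0,"dz": 0,"ax": 0,"ay": 0,"az": 0,"gripper": 0.5},{"dx": 0,"dy": 0,"dz": 0,"ax": 0,"ay": 0,"az": 0,"gripper": 0.5},{"dx": 0,"dy": 0,"dz": 0,"ax": 0,"ay": 0,"az": 0,"gripper": 0.5},{"dx": 0,"dy": 0,"dz": 0,"ax": 0,"ay": 0,"az": 0,"gripper": 0.5},{"dx": 0,"dy": 0,"dz": 0.4,"ax": 0,"ay": 0,"az": 0,"gripper": 0.5},{"dx": 0,"dy": 0,"dz": 0.8,"ax": 0,"ay": 0,"az": 0,"gripper": 0.5},{"dx": 0,"dy": 0,"dz": 0.9,"ax": 0.006,"ay": 0.031,"az": 0,"gripper": 0.5},{"dx": 0,"dy": 0,"dz": 0.9,"ax": 0.006,"ay": 0.031,"az": 0,"gripper": 0.5}])

```text
time: 8.15
eef_pos: [0.5801, -0.0949, 0.2952]
tcp_rot: [0.996, -0.095, 0.004, 0.001]
contact_force: [0.8, -0.4, -0.1]
opening: 0.749
finger_force: 0.0
```

```bash
python3 w.py pics/p5.png
```

```text
118 1 [593.3  -3.  118. ] [593.3  -3. ]
126 8 [583.6  -5.8 122.9] [592.3  -2.3]
134 15 [579.2  -5.8 130.6] [592.4  21.8]
142 13 [578.   -5.6 138.9] [591.5  18.5]
150 16 [577.7  -5.9 146.5] [591.5  -1.4]
158 21 [573.   -6.5 154.1] [593.7  18.1]
166 50 [572.5  -6.  162. ] [597.6  31.5]
174 79 [572.9  -6.4 170.1] [597.2  31.2]
rack top [[596.6, -42.8], [639.6, -9.9], [684.3, 65.9]]
[ 0.57890329 -0.09448767  0.29214319] [586.38098641  14.63821947] [ 9.95505970e-01 -9.46870559e-02  1.46050269e-03  3.04974836e-04] [ 0.1 -0.2 -0.5]
```

View pics/p5.png

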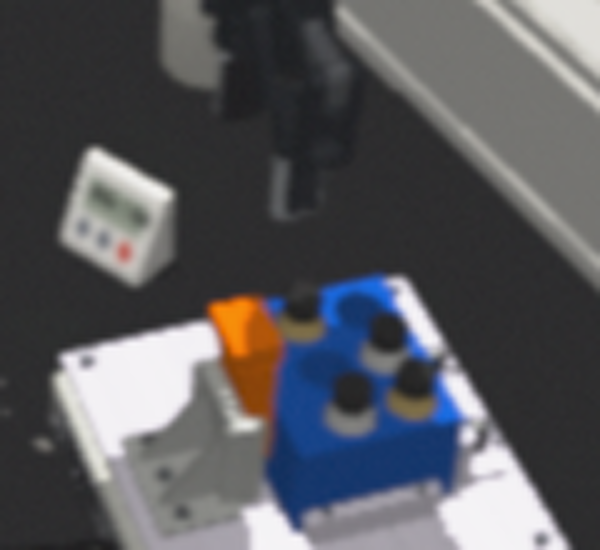

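The wedge stands by itself in the slot, with its head at crop (245,330), upright and leaning on the rack side. All vials are in place. Next is the mallet.

Run:
```python
from h import *
for n,(a,b,c,d) in (("top0",(255,215,285,280)),("sceneW",(200,165,285,225))):
    r=np.load(n+".npz");P=cloud(r);H=cv2.cvtColor(r["frame"],cv2.COLOR_BGR2HSV);h,s,v=[H[...,i] for i in range(3)]
    m=np.zeros((400,640),bool);m[b:d,a:c]=1
    k=biggest(m&(h>8)&(h<30)&(s>70)&(v>90))
    ys,xs=np.nonzero(k);W=plane(r,np.c_[xs,ys],.039)[:,:2]*1000
    print(n,k.sum(),"handle rect on z=.039",rect(W/1000),"x",W[:,0].min().round(),W[:,0].max().round(), "medz",np.median(P[k][:,2]).round(3))
    q=np.polyfit(W[:,0],W[:,1],1);print(" line y at x=430:",np.polyval(q,430).round(1),"slope deg",np.degrees(np.arctan(q[0])).round(2))
    w=biggest(m&(s<60)&(v>110)&(P[...,2]>.045));ys,xs=np.nonzero(w);W=plane(r,np.c_[xs,ys],.056)[:,:2]*1000;print(" head",w.sum(),cv2.minEnclosingCircle(W.astype(np.float32)),W.mean(0).round(1),np.median(P[w],0).round(4))
# wedge top
r=np.load("sceneW.npz");P=cloud(r);H=cv2.cvtColor(r["frame"],cv2.COLOR_BGR2HSV);h,s,v=[H[...,i] for i in range(3)]
m=np.zeros((400,640),bool);m[180:220,330:370]=1
o=biggest(m&(h>3)&(h<22)&(s>150)&(P[...,2]>.1));z=P[o][:,2];t=o&(P[...,2]>np.percentile(z,98)-.006)&(v>200)
print("wedge zmax",np.percentile(z,[80,90,95,99]).round(4),"bright top",t.sum(),P[t].mean(0).round(4),rect(P[t][:,:2]))
```

```text
top0 193 handle rect on z=.039 (array([399.8, 151. ]), array([95.5, 15.9]), 3.1) x 352.0 448.0 medz 0.039
 line y at x=430: 152.8 slope deg 3.4
 head 103 ((464.21173095703125, 153.33251953125), 15.746329307556152) [464.3 153.4] [0.4649 0.1531 0.0569]
sceneW 260 handle rect on z=.039 (array([402.2, 144.5]), array([98.7, 32.1]), 2.4) x 352.0 451.0 medz 0.035
 line y at x=430: 146.5 slope deg 3.23
 head 87 ((465.09588623046875, 148.8310089111328), 20.300689697265625) [463.6 149.4] [0.4641 0.1492 0.0559]
wedge zmax [0.1715 0.1726 0.1733 0.1746] bright top 61 [ 0.5667 -0.1018  0.1838] (array([ 355.7, -401. ]), array([789.6,  17.6]), 55.0)
```

Call:
jog_arm(increments=[{"dx": -0.8,"dy": 0.3,"dz": 0,"ax": 0,"ay": 0,"az": 0.06,"gripper": 1},{"dx": -0.8,"dy": 0.6,"dz": 0,"ax": 0,"ay": 0,"az": 0.12,"gripper": 1},{"dx": -0.8,"dy": 1,"dz": 0,"ax": 0,"ay": 0,"az": 0.158,"gripper": 1},{"dx": -0.8,"dy": 1,"dz": 0,"ax": 0,"ay": 0,"az": 0.158,"gripper": 1},{"dx": -0.8,"dy": 1,"dz": 0,"ax": 0,"ay": 0,"az": 0.158,"gripper": 1}])

```text
time: 8.7
eef_pos: [0.4803, 0.0278, 0.2885]
tcp_rot: [1.0, 0.031, -0.002, -0.001]
contact_force: [-0.1, -0.3, -0.6]
opening: 0.998
finger_force: 0.0
```

Call:
jog_arm(increments=[{"dx": -0.43,"dy": 0.3,"dz": -0.3,"ax": 0,"ay": 0,"az": 0,"gripper": 1},{"dx": -0.43,"dy": 0.7,"dz": -0.6,"ax": 0,"ay": 0,"az": 0,"gripper": 1},{"dx": -0.43,"dy": 1,"dz": -1,"ax": 0,"ay": 0,"az": 0,"gripper": 1},{"dx": -0.43,"dy": 1,"dz": -1,"ax": 0,"ay": 0,"az": 0,"gripper": 1},{"dx": -0.43,"dy": 1,"dz": -1,"ax": 0,"ay": 0,"az": 0,"gripper": 1}])

```text
time: 9.2
eef_pos: [0.4263, 0.1465, 0.1648]
tcp_rot: [1.0, 0.03, -0.006, 0.0]
contact_force: [-0.7, -1.2, 1.0]
opening: 0.995
finger_force: 0.0
```

Call:
jog_arm(increments=[{"dx": 0.03,"dy": 0.043,"dz": -0.3,"ax": 0,"ay": 0,"az": 0,"gripper": 1},{"dx": 0.03,"dy": 0.043,"dz": -0.6,"ax": 0,"ay": 0,"az": 0,"gripper": 1},{"dx": 0.03,"dy": 0.043,"dz": -0.6,"ax": 0,"ay": 0,"az": 0,"gripper": 1},{"dx": 0.03,"dy": 0.043,"dz": -0.6,"ax": 0,"ay": 0,"az": 0,"gripper": 1},{"dx": 0.03,"dy": 0.043,"dz": -0.6,"ax": 0,"ay": 0,"az": 0,"gripper": 1}])

```text
time: 9.7
eef_pos: [0.436, 0.1504, 0.1012]
tcp_rot: [1.0, 0.029, 0.002, -0.0]
contact_force: [0.7, -0.2, 0.7]
opening: 1.002
finger_force: 0.0
```

Call:
jog_arm(increments=[{"dx": -0.03,"dy": 0.01,"dz": 0,"ax": 0,"ay": 0,"az": 0,"gripper": 1},{"dx": -0.03,"dy": 0.01,"dz": 0,"ax": 0,"ay": 0,"az": 0,"gripper": 1},{"dx": -0.03,"dy": 0.01,"dz": 0,"ax": 0,"ay": 0,"az": 0,"gripper": 1}])

```text
time: 10.0
eef_pos: [0.4311, 0.1521, 0.1001]
tcp_rot: [1.0, 0.029, 0.001, -0.0]
contact_force: [-0.7, 0.1, 1.0]
opening: 1.003
finger_force: 0.0
```

Good; down to z = 0.035 and grip.

Call:
jog_arm(increments=[{"dx": 0,"dy": 0,"dz": -0.25,"ax": 0,"ay": 0,"az": 0,"gripper": 1},{"dx": 0,"dy": 0,"dz": -0.45,"ax": 0,"ay": 0,"az": 0,"gripper": 1},{"dx": 0,"dy": 0,"dz": -0.54,"ax": 0,"ay": 0,"az": 0,"gripper": 1},{"dx": 0,"dy": 0,"dz": -0.54,"ax": 0,"ay": 0,"az": 0,"gripper": 1},{"dx": 0,"dy": 0,"dz": -0.54,"ax": 0,"ay": 0,"az": 0,"gripper": -0.5},{"dx": 0,"dy": 0,"dz": -0.54,"ax": 0,"ay": 0,"az": 0,"gripper": -1},{"dx": 0,"dy": 0,"dz": -0.54,"ax": 0,"ay": 0,"az": 0,"gripper": -1},{"dx": 0,"dy": 0,"dz": -0.54,"ax": 0,"ay": 0,"az": 0,"gripper": -1},{"dx": 0,"dy": 0,"dz": -0.54,"ax": 0,"ay": 0,"az": 0,"gripper": -1},{"dx": 0,"dy": 0,"dz": -0.54,"ax": 0,"ay": 0,"az": 0,"gripper": -1}], force=100)

```text
time: 11.0
eef_pos: [0.431, 0.1521, 0.035]
tcp_rot: [1.0, 0.029, 0.0, -0.0]
contact_force: [-1.8, -0.3, 5.6]
opening: 0.148
finger_force: 97.4
```

Call:
jog_arm(increments=[{"dx": 0,"dy": 0,"dz": 0.2,"ax": 0,"ay": 0,"az": 0,"gripper": -1},{"dx": 0,"dy": 0,"dz": 0.5,"ax": 0,"ay": 0,"az": 0,"gripper": -1},{"dx": 0,"dy": 0,"dz": 0.8,"ax": 0,"ay": 0,"az": 0,"gripper": -1},{"dx": 0,"dy": 0,"dz": 1,"ax": 0,"ay": 0,"az": 0,"gripper": -1},{"dx": 0,"dy": 0,"dz": 1,"ax": 0,"ay": 0,"az": 0,"gripper": -1}])

```text
time: 11.5
eef_pos: [0.4329, 0.1523, 0.1577]
tcp_rot: [1.0, 0.029, 0.004, -0.0]
contact_force: [0.9, 0.2, -2.5]
opening: 0.146
finger_force: 97.6
```

Call:
jog_arm(increments=[{"dx": 0,"dy": -0.3,"dz": 0.3,"ax": 0,"ay": 0,"az": 0,"gripper": -1},{"dx": 0.1,"dy": -0.6,"dz": 0.6,"ax": 0,"ay": 0,"az": 0,"gripper": -1},{"dx": 0.2,"dy": -1,"dz": 0.9,"ax": 0,"ay": 0,"az": 0,"gripper": -1},{"dx": 0.3,"dy": -1,"dz": 0.9,"ax": 0,"ay": 0,"az": 0,"gripper": -1},{"dx": 0.3,"dy": -1,"dz": 0.9,"ax": 0,"ay": 0,"az": 0,"gripper": -1}])

```text
time: 12.0
eef_pos: [0.468, 0.0302, 0.2622]
tcp_rot: [1.0, 0.028, 0.001, 0.0]
contact_force: [-0.4, -0.1, -2.9]
opening: 0.146
finger_force: 98.3
```

Call:
jog_arm(increments=[{"dx": 0.15,"dy": -0.35,"dz": 0,"ax": 0,"ay": 0,"az": 0,"gripper": -1},{"dx": 0.3,"dy": -0.7,"dz": 0,"ax": 0,"ay": 0,"az": 0,"gripper": -1},{"dx": 0.5,"dy": -1,"dz": 0,"ax": 0,"ay": 0,"az": 0,"gripper": -1},{"dx": 0.64,"dy": -1,"dz": 0,"ax": 0,"ay": 0,"az": 0,"gripper": -1},{"dx": 0.64,"dy": -1,"dz": 0,"ax": 0,"ay": 0,"az": 0,"gripper": -1},{"dx": 0.64,"dy": -1,"dz": 0,"ax": 0,"ay": 0,"az": 0,"gripper": -1}])

```text
time: 12.6
eef_pos: [0.542, -0.0867, 0.2593]
tcp_rot: [1.0, 0.03, -0.003, -0.001]
contact_force: [0.1, 0.4, -2.7]
opening: 0.145
finger_force: 98.5
```

Call:
jog_arm(increments=[{"dx": 0.013,"dy": -0.096,"dz": -0.1,"ax": 0,"ay": 0,"az": 0,"gripper": -1},{"dx": 0.013,"dy": -0.096,"dz": -0.2,"ax": 0,"ay": 0,"az": 0,"gripper": -1},{"dx": 0.013,"dy": -0.096,"dz": -0.3,"ax": 0,"ay": 0,"az": 0,"gripper": -1},{"dx": 0.013,"dy": -0.096,"dz": -0.3,"ax": 0,"ay": 0,"az": 0,"gripper": -1},{"dx": 0.013,"dy": -0.096,"dz": -0.3,"ax": 0,"ay": 0,"az": 0,"gripper": -1}])

```text
time: 13.1
eef_pos: [0.5446, -0.0991, 0.2256]
tcp_rot: [1.0, 0.029, -0.001, -0.0]
contact_force: [-0.6, -0.3, -2.6]
opening: 0.146
finger_force: 98.6
```

```bash
python3 w.py pics/p6.png
```

```text
118 1 [593.   -3.6 118.7] [593.   -3.6]
126 8 [583.4  -6.7 122.6] [592.3  -1.1]
134 16 [579.6  -6.2 130.3] [592.5  23. ]
142 16 [578.   -5.9 138.9] [592.5  18.7]
150 12 [577.5  -5.9 147.1] [592.7   2.8]
158 20 [572.8  -6.1 154.8] [595.9   9.3]
166 34 [572.7  -7.6 162.7] [597.5  18. ]
174 55 [572.2  -5.2 170.1] [597.   18.2]
206 2 [560.1 -14.3 207.9] [565.8 -12.7]
214 1 [562.  -15.5 211.8] [562.  -15.5]
rack top [[597.0, -43.2], [639.4, -9.5], [682.9, 64.2]]
[ 0.54503179 -0.09932954  0.22639566] [553.99739482   3.59173303] [9.99569750e-01 2.93310020e-02 7.86186940e-05 7.23601606e-06] [-0.2  0.5 -1.9]
```

View pics/p6.png

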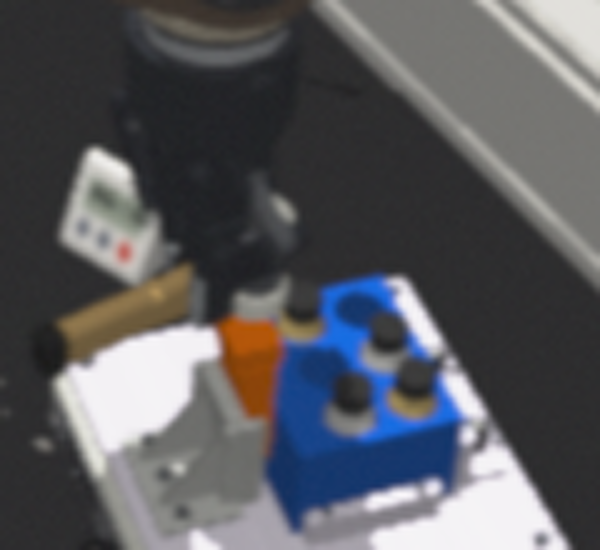

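The picture shows the mallet level, with its white head at crop (262,300) right above the orange wedge top at (250,330). I'll lower it slowly.

Call:
jog_arm(increments=[{"dx": 0,"dy": 0,"dz": -0.06,"ax": 0,"ay": 0,"az": 0,"gripper": -1},{"dx": 0,"dy": 0,"dz": -0.1,"ax": 0,"ay": 0,"az": 0,"gripper": -1},{"dx": 0,"dy": 0,"dz": -0.12,"ax": 0,"ay": 0,"az": 0,"gripper": -1},{"dx": 0,"dy": 0,"dz": -0.14,"ax": 0,"ay": 0,"az": 0,"gripper": -1},{"dx": 0,"dy": 0,"dz": -0.16,"ax": 0,"ay": 0,"az": 0,"gripper": -1},{"dx": 0,"dy": 0,"dz": -0.18,"ax": 0,"ay": 0,"az": 0,"gripper": -1},{"dx": 0,"dy": 0,"dz": -0.18,"ax": 0,"ay": 0,"az": 0,"gripper": -1}])

```text
time: 13.85
eef_pos: [0.5452, -0.0995, 0.2047]
tcp_rot: [1.0, 0.029, 0.0, 0.0]
contact_force: [-0.9, 0.3, -2.5]
opening: 0.146
finger_force: 98.7
```

Call:
jog_arm(increments=[{"dx": 0,"dy": 0,"dz": -0.02,"ax": 0,"ay": 0,"az": 0,"gripper": -1},{"dx": 0,"dy": 0,"dz": -0.04,"ax": 0,"ay": 0,"az": 0,"gripper": -1},{"dx": 0,"dy": 0,"dz": -0.06,"ax": 0,"ay": 0,"az": 0,"gripper": -1},{"dx": 0,"dy": 0,"dz": -0.06,"ax": 0,"ay": 0,"az": 0,"gripper": -1}])

```text
time: 14.25
eef_pos: [0.5454, -0.0996, 0.1977]
tcp_rot: [1.0, 0.029, 0.001, 0.0]
contact_force: [0.9, -0.3, -0.6]
opening: 0.143
finger_force: 98.8
```

Contact (about 2 N). Continue in small steps.

Call:
jog_arm(increments=[{"dx": 0,"dy": 0,"dz": -0.02,"ax": 0,"ay": 0,"az": 0,"gripper": -1},{"dx": 0,"dy": 0,"dz": -0.04,"ax": 0,"ay": 0,"az": 0,"gripper": -1},{"dx": 0,"dy": 0,"dz": -0.06,"ax": 0,"ay": 0,"az": 0,"gripper": -1},{"dx": 0,"dy": 0,"dz": -0.06,"ax": 0,"ay": 0,"az": 0,"gripper": -1}])

```text
time: 14.65
eef_pos: [0.5458, -0.0998, 0.1944]
tcp_rot: [1.0, 0.029, 0.001, 0.0]
contact_force: [-6.3, 1.6, 15.2]
opening: 0.144
finger_force: 101.3
```

Call:
jog_arm(increments=[{"dx": 0,"dy": 0,"dz": -0.015,"ax": 0,"ay": 0,"az": 0,"gripper": -1},{"dx": 0,"dy": 0,"dz": -0.03,"ax": 0,"ay": 0,"az": 0,"gripper": -1},{"dx": 0,"dy": 0,"dz": -0.03,"ax": 0,"ay": 0,"az": 0,"gripper": -1}])

```text
time: 14.95
eef_pos: [0.5458, -0.0999, 0.1942]
tcp_rot: [1.0, 0.03, 0.0, 0.001]
contact_force: [-13.8, 2.5, 28.3]
opening: 0.14
finger_force: 103.3
```

```bash
python3 w.py
```

```text
118 3 [592.2  -5.3 115.2] [596.8  -1.4]
126 7 [585.2  -6.5 122.6] [593.9  -1.2]
134 18 [579.5  -6.5 130.5] [595.2  -0.9]
142 15 [575.7  -4.5 138.5] [594.9   4.8]
150 23 [575.   -6.6 146. ] [595.9  10.9]
158 14 [574.1  -6.  154.2] [595.9  -1.3]
rack top [[598.5, -42.9], [641.9, -8.8], [685.6, 65.4]]
[ 0.5458589  -0.09987017  0.19423805] [554.91049387   3.21406209] [9.99558231e-01 2.97096912e-02 4.70741388e-04 6.75394767e-04] [-13.3   2.9  28.5]
```

The rack moved +2 mm and the wedge sank about 13 mm, then the force climbed to about 31 N with no further motion. That means it is tight, so I'll lift off and return the mallet.

Call:
jog_arm(increments=[{"dx": 0,"dy": 0,"dz": 0.1,"ax": 0,"ay": 0,"az": 0,"gripper": -1},{"dx": 0,"dy": 0,"dz": 0.3,"ax": 0,"ay": 0,"az": 0,"gripper": -1},{"dx": 0,"dy": 0,"dz": 0.6,"ax": 0,"ay": 0,"az": 0,"gripper": -1},{"dx": 0,"dy": 0,"dz": 0.6,"ax": 0,"ay": 0,"az": 0,"gripper": -1}])

```text
time: 15.4
eef_pos: [0.5468, -0.1001, 0.2632]
tcp_rot: [1.0, 0.029, 0.004, 0.002]
contact_force: [0.3, -0.5, -2.5]
opening: 0.146
finger_force: 98.6
```

```bash
python3 w.py
```

```text
118 4 [592.1  -5.5 120.1] [595.7  -2.5]
126 7 [583.6  -6.6 122.6] [595.1  -2.8]
134 16 [579.1  -6.4 130.3] [594.6  -1.6]
142 15 [578.   -4.9 138.4] [594.6  -1.7]
150 26 [574.5  -7.  146.4] [597.2  11.8]
158 91 [574.7  -6.7 154.1] [598.1  32.8]
166 9 [576.1  -3.2 162. ] [593.2  20.3]
rack top [[598.6, -43.0], [641.3, -7.4], [685.5, 65.0]]
[ 0.54571852 -0.09976877  0.26036672] [554.75373173   3.28763692] [9.99569816e-01 2.92800672e-02 1.52299097e-03 7.35200719e-04] [-0.1 -0.5 -2.9]
```

Call:
jog_arm(increments=[{"dx": -0.1,"dy": 0.35,"dz": 0,"ax": 0,"ay": 0,"az": 0,"gripper": -1},{"dx": -0.3,"dy": 0.7,"dz": 0,"ax": 0,"ay": 0,"az": 0,"gripper": -1},{"dx": -0.5,"dy": 1,"dz": 0,"ax": 0,"ay": 0,"az": 0,"gripper": -1},{"dx": -0.6,"dy": 1,"dz": 0,"ax": 0,"ay": 0,"az": 0,"gripper": -1},{"dx": -0.6,"dy": 1,"dz": 0,"ax": 0,"ay": 0,"az": 0,"gripper": -1}])

```text
time: 15.95
eef_pos: [0.4707, 0.0214, 0.2561]
tcp_rot: [1.0, 0.03, -0.002, -0.0]
contact_force: [-0.1, 0.5, -2.1]
opening: 0.147
finger_force: 98.7
```

Call:
jog_arm(increments=[{"dx": -0.1,"dy": 0.35,"dz": -0.2,"ax": 0,"ay": 0,"az": 0,"gripper": -1},{"dx": -0.2,"dy": 0.7,"dz": -0.5,"ax": 0,"ay": 0,"az": 0,"gripper": -1},{"dx": -0.36,"dy": 1,"dz": -0.8,"ax": 0,"ay": 0,"az": 0,"gripper": -1},{"dx": -0.36,"dy": 1,"dz": -1,"ax": 0,"ay": 0,"az": 0,"gripper": -1},{"dx": -0.36,"dy": 1,"dz": -1,"ax": 0,"ay": 0,"az": 0,"gripper": -1}])

```text
time: 16.45
eef_pos: [0.4256, 0.1403, 0.1329]
tcp_rot: [1.0, 0.03, -0.006, 0.001]
contact_force: [-1.0, -1.9, -2.3]
opening: 0.148
finger_force: 98.7
```

Call:
jog_arm(increments=[{"dx": 0,"dy": 0,"dz": -0.25,"ax": 0,"ay": 0,"az": 0,"gripper": -1},{"dx": 0,"dy": 0,"dz": -0.5,"ax": 0,"ay": 0,"az": 0,"gripper": -1},{"dx": 0,"dy": 0,"dz": -0.65,"ax": 0,"ay": 0,"az": 0,"gripper": -1},{"dx": 0,"dy": 0,"dz": -0.7,"ax": 0,"ay": 0,"az": 0,"gripper": -1},{"dx": 0,"dy": 0,"dz": -0.7,"ax": 0,"ay": 0,"az": 0,"gripper": -1},{"dx": 0,"dy": 0,"dz": -0.7,"ax": 0,"ay": 0,"az": 0,"gripper": -1}])

```text
time: 17.05
eef_pos: [0.4317, 0.1401, 0.0562]
tcp_rot: [1.0, 0.029, 0.001, -0.0]
contact_force: [-1.1, -1.1, -2.1]
opening: 0.146
finger_force: 98.9
```

Call:
jog_arm(increments=[{"dx": 0,"dy": 0,"dz": -0.06,"ax": 0,"ay": 0,"az": 0,"gripper": -1},{"dx": 0,"dy": 0,"dz": -0.11,"ax": 0,"ay": 0,"az": 0,"gripper": -1},{"dx": 0,"dy": 0,"dz": -0.15,"ax": 0,"ay": 0,"az": 0,"gripper": -1},{"dx": 0,"dy": 0,"dz": -0.17,"ax": 0,"ay": 0,"az": 0,"gripper": -1},{"dx": 0,"dy": 0,"dz": -0.17,"ax": 0,"ay": 0,"az": 0,"gripper": -1}])

```text
time: 17.55
eef_pos: [0.4299, 0.1406, 0.0351]
tcp_rot: [1.0, 0.029, -0.001, 0.0]
contact_force: [-3.6, -0.9, 6.1]
opening: 0.148
finger_force: 99.9
```

Resting on the bench; open and retreat.

Call:
jog_arm(increments=[{"dx": 0,"dy": 0,"dz": 0,"ax": 0,"ay": 0,"az": 0,"gripper": 0.3},{"dx": 0,"dy": 0,"dz": 0,"ax": 0,"ay": 0,"az": 0,"gripper": 0.6},{"dx": 0,"dy": 0,"dz": 0,"ax": 0,"ay": 0,"az": 0,"gripper": 0.6},{"dx": 0,"dy": 0,"dz": 0,"ax": 0,"ay": 0,"az": 0,"gripper": 0.6},{"dx": 0,"dy": 0,"dz": 0,"ax": 0,"ay": 0,"az": 0,"gripper": 0.6},{"dx": 0,"dy": 0,"dz": 0.3,"ax": 0,"ay": 0,"az": 0,"gripper": 0.6},{"dx": 0,"dy": 0,"dz": 0.6,"ax": 0,"ay": 0,"az": 0,"gripper": 0.6},{"dx": 0,"dy": 0,"dz": 1,"ax": 0,"ay": 0,"az": 0,"gripper": 0.6},{"dx": 0,"dy": 0,"dz": 1,"ax": 0,"ay": 0,"az": 0,"gripper": 0.6},{"dx": 0,"dy": 0,"dz": 1,"ax": 0,"ay": 0,"az": 0,"gripper": 0.6}])

```text
time: 18.55
eef_pos: [0.4307, 0.1406, 0.1558]
tcp_rot: [1.0, 0.029, 0.002, -0.0]
contact_force: [-0.2, 0.8, 0.6]
opening: 0.798
finger_force: 0.0
```

```bash
python3 w.py
python3 - <<'E'
import numpy as np,cv2
r=np.load("sceneW.npz");cv2.imwrite("pics/p7.png",cv2.resize(r["frame"][110:300,190:430],None,fx=3,fy=3,interpolation=cv2.INTER_CUBIC))
E
```

```text
126 7 [584.   -5.7 122.1] [592.6  -2.4]
134 11 [578.6  -5.6 131.2] [595.2  -2.3]
142 17 [577.5  -6.1 138.7] [593.6  -0.7]
150 22 [574.1  -5.7 146.2] [593.   13.8]
158 95 [574.1  -7.3 154. ] [597.8  29.5]
166 16 [576.7  -6.5 162. ] [597.3  24.4]
rack top [[598.4, -42.8], [641.7, -7.3], [685.5, 64.9]]
[0.42954959 0.14051548 0.15405937] [395.99188788 217.82533022] [ 9.99572782e-01  2.92275972e-02 -2.52144419e-05  2.69002239e-06] [-0.5  0.8 -0.1]
```

View pics/p7.png

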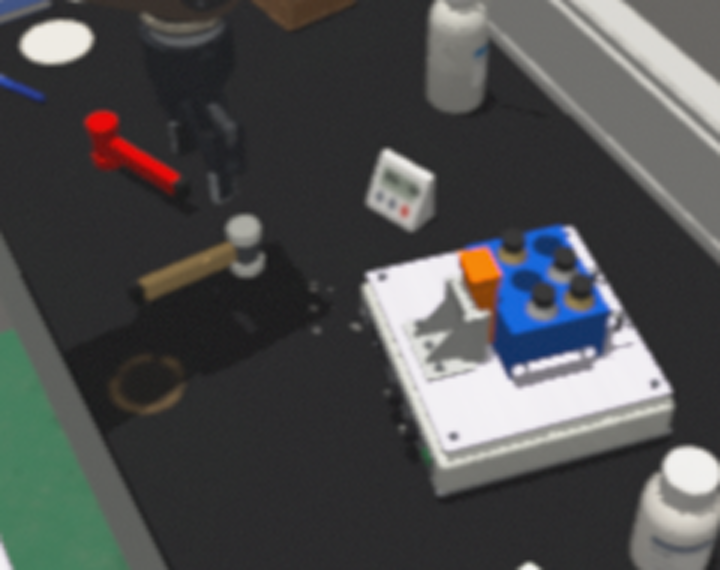

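The picture shows the mallet standing on the bench at (245,245). The wedge is driven in at (480,285), all four vials are in their holes, the timer and bottle are untouched, and the gripper is clear.

```bash
python3 -c "
from plant import job
print(job.sign_off())"
```

```text
the job is handed in; nothing more can be done
None
```

I handed the job in at about 18.6 s of the 61 s allowed (result not shown): the mallet drove the wedge about 13 mm down until it stopped at about 31 N, the rack slid about 2 mm, and the mallet is back on the bench with vials, bottle and timer in place; an earlier insertion try hit the slot's top edge at 36 N before the wedge went in.

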